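# Step a gas-sensor carriage under the needle and log two cells

## Task

On the x-y slide stage, use the upright knob to bring the largest round sensor cell under the fixed needle so that the needle points at its centre, and leave it there while you press the logger's key fully down; then do the same with the smallest round cell. Finally park the carriage at its home corner, against both stops: towards the robot and to the robot's right. Press the key gently (under 30 N) and only while one of these two cells is under the needle; do not touch the needle or its stand, and leave the other things on the bench where they are.

Things in the scene. Friction and masses are not known exactly. Their poses are not given: they have to be found in the camera images.
- stage: grey base plate of the x-y stage, 270 x 170 mm, fixed to the bench. Origin under its centre; its x axis (about away from the robot) is the direction of the lower slide, its y axis (about to the robot's left) that of the upper slide
- saddle (a joint): lower slide, aluminium cross plate 130 x 270 mm: travel along the stage's x axis, 0 at the stop nearest the robot (home), 0.09 m at the far stop; about 1.5 N of friction, stays where it is left
- carriage (a joint): upper slide, riding on the lower one: square black anodised plate 144 x 144 mm carrying four sensor cells, its top 52 mm above the bench, with a 44 mm wide tongue towards the robot; travel along the stage's y axis, 0 at the stop on the robot's right (home), 0.10 m at the left stop; about 1.5 N of friction, stays where it is left
- knob_grip (a point): grip point of the bare steel knob on the carriage's tongue: an upright round post 24 mm in diameter, 46 mm tall (52 to 98 mm above the bench); this point is on its axis, 82 mm above the bench. It is 108 mm from the carriage's centre, on the robot's side
- cell_large (a point): centre of the top of the largest round sensor cell, 42 mm in diameter, 12 mm tall, steel with a white window and a tiny dot at its centre; on the carriage, 26 mm to the far side and 30 mm to the right of the plate's centre; top 64.5 mm above the bench
- cell_small (a point): centre of the top of the smallest round sensor cell, 18 mm in diameter, 12 mm tall, otherwise alike; 28 mm to the near side and 28 mm to the left of the plate's centre. (The carriage also carries a 28 mm square cell and a 34 x 18 mm oblong cell, not used)
- needle_stand: fixed stand beyond the stage: grey foot 70 x 110 x 22 mm, steel column 20 mm in diameter and 185 mm tall, and a 12 mm bar at 155 mm height that runs 205 mm towards the robot and carries the needle. Origin on the bench straight under the needle (the column stands 205 mm beyond it along its x axis); its position differs a little relative to the stage
- needle_tip (a point): tip of the steel needle, pointing straight down, 7 mm in diameter tapering to a point, 70 mm above the bench (5.5 mm above the cells' tops)
- logger: fixed grey plastic box 100 x 90 x 30 mm with a small dark screen and one round key on top; left or right of the stage (a similar box with a big display and no key stands on the other side). Origin under its centre
- key_top (a point): centre of the top face of the logger's round white key (28 mm in diameter, in a black housing) when not pressed; it moves with the key
- key (a joint): how far the key is pressed, 0 to 0.006 m; fully down takes 5 N, springs back
- tape_roll: bystander: roll of yellow tape, 90 mm in diameter, 24 mm high, lying flat
- jar: bystander: jar, 52 mm in diameter, 70 mm tall
- wrench: bystander: wrench 170 mm long
- meter: bystander: white handheld meter, 150 x 70 x 28 mm
- screwdriver: bystander: screwdriver 180 mm long
- gauge: bystander: round pressure gauge lying on its back, 60 mm in diameter, 28 mm high
Not all that is in view belongs to the job. Leave any blue or yellow look-alike of the logger alone.

How it is judged:
On the way, in this order (a step that is already met when the one before it is completed fails the run):
1. the largest round cell rests under the needle (horizontal distance between cell_large and needle_tip below 0.005 m), for 0.3 s.
2. the key is pressed down with the largest round cell under the needle (horizontal distance between cell_large and needle_tip below 0.005 m and value of joint key above 0.0045 m), for 0.05 s.
3. the key is let go and the smallest round cell rests under the needle (horizontal distance between cell_small and needle_tip below 0.005 m and value of joint key below 0.002 m), for 0.3 s.
4. the key is pressed down with the smallest round cell under the needle (horizontal distance between cell_small and needle_tip below 0.005 m and value of joint key above 0.0045 m), for 0.05 s.
At the end, for the whole second after the job is handed in: the carriage is parked within 5 mm of both home stops (towards the robot, and to its right) and the key is up (value of joint each of saddle, carriage below 0.005 m and value of joint key below 0.002 m); the robot touches nothing.
It fails at once if the key is pressed while neither of the two cells is under the needle (value of joint key above 0.0035 m and horizontal distance between each of cell_large, cell_small and needle_tip above 0.006 m).
It fails at once if the logger or its key is pressed with more than 30 N (contact force between anything else and logger above 30 N).
It fails at once if the needle or its stand is touched (contact force between anything else and needle_stand above 3 N).
It fails at once if a loose thing on the bench is moved by more than 20 mm (distance of any of tape_roll, jar, wrench, meter, screwdriver, gauge from where it was at the start of the episode above 0.02 m).
It also fails if it takes over 72 s, if anything falls off the work surface, if the arm or the gripper's body presses on something with over 40 N, if the wrist force passes 120 N, or if a joint passes its speed limit or range.

## Robot

A 6-joint arm with a two-finger parallel gripper is mounted at the origin on the work surface. World frame = base frame: x ahead of the robot, y to its left, z up, the work surface at z = 0. Lengths are in m, angles in rad, forces in N, time in s.
With the tool pointing down it reaches from about 0.35 to 0.775 m from the base axis. Payload 5.5 kg.
Tool frame: the origin (TCP) lies on the centre line of the jaws, within the pads' length; the fingertips stand 11 mm ahead of it and the grasp point (between the pads) lies 8 mm behind it; z points along the fingers, y is the line along which they close (so a half turn about z gives the same grasp; the last joint's range is limited). The gripper opens to 85 mm and grips with 20 to 120 N. Pads are 22 mm wide; open, the fingers measure 114 mm over their backs; the gripper's body (76 mm by 85 mm) begins 54 mm behind the grasp point. The pads swing forward as they close: fully open they stand 13 mm farther back than shut.
Start: joints at [-1.357, 0.313, 0.046, 1.304, 0, 1.431], TCP at [0.199, -0.539, 0.242] pointing down, gripper open.
Joint ranges: [-2.76, 2.76], [-0.86, 1.69], [-1.03, 1.26], [-2.2, 2.34], [-1.47, 1.5], [-3.14, 3.14]. Speed limits (rad/s): [2.57, 2.57, 3.14, 3.14, 3.14, 3.14].

## Interface

Orientations are given as a unit quaternion [w, x, y, z].
In Python, from workcell import env, viewer, order, models gives the robot as it stands.
- The arm moves only by the tool drive_tool, never from a script. Its argument "series" is a list that holds one entry, the list of rows, each a list of 6 numbers: the shift along the tool's x, y, z each as a share of 120 mm, from -1 to 1, then the turn, a rotation vector about the tool's x, y, z each as a share of 180 degrees, from -1 to 1. A call has 1 to 20 rows; each row shifts and turns the commanded pose from where the row before left it, along the tool's axes as they then stand; what a row does not reach is not made up. A row lasts 1/8 s, in which the tool goes at most 62.5 mm and 10.7 degrees, less where a joint would pass 70% of its speed; a pose out of reach is approached as far as the arm can. A call with a number of a shift or a turn outside -1 to 1 is refused whole. A call with a gripper value outside its range is refused whole. "jaw" is the opening, from -1 (shut) to 1 (fully open), set as the call begins (left out, the last holds). The fingers move at their own pace and stop on an object; "grip_force" is the grip in N (left out, the last holds). Time passes only in rows, so rows that do not move let the fingers close. It gives the time, the measured TCP pose, the force, the opening and the grip force at its end, in the units of the state.
- env.get_state(): the state, without advancing time (a new reading comes with each control period).
- viewer.read_camera(name): name is "scene" or "top" or "wrist"; returns the picture (384x512x3 uint8, red, green, blue); there is no depth.
- viewer.camera_info(name): a dict with "intrinsics" (3x3 intrinsics, pixels), "D" ([k1, k2, p1, p2, k3] as OpenCV has them; the pictures are not rectified), "R" (3x3) and "t" (3): a world point X has camera coordinates R X + t; the wrist camera has in their place "T_tool_cam" (4x4, takes a point from camera to tool coordinates, whose origin is the TCP and whose axes are the flange's). Camera axes: x right, y down, z forward; pixel columns grow to the right and rows downward; lengths in m; the calibration is good to about 2 mm. A picture is of the moment at which its call begins: read the wrist's pose just before it. camera_info takes no time and is no camera call.
- order.hand_in(): hands the job in; it is judged then, once.
Trained networks look in the newest picture that a camera, given by its name, has taken for a name from the list of things; names that differ only in an ending like _2 or _b are one class to them, and where a whole thing is asked for, a point or a joint stands for the part that bears it (a point fixed in the world has none). Each returns a list of dicts, best first, with "score" (0 to 1); they miss things now and then, are a little off and sometimes report something else, mostly with a low value. They report only what shows in the picture. A call takes as long as a camera call. They do not tell look-alikes from the thing itself.
- models.silhouettes(label, camera): "region" (384x512 bool, what is visible of it) and "location" ([column, row] in pixels, amid what is visible of it).
The state is a dict: "clock": time; "joint_pos": joint angles; "qvel": joint speeds; "tau": joint torques, N m; "tcp_pos": TCP position; "orientation": TCP orientation; "wrist_force": force on the tool from outside, world axes, zero at the start; "ft_torque": the same for the moment, N m; "finger_gap": finger opening in m; "grip_force": force on a finger pad.
Only numpy, scipy, OpenCV 4.12 (cv2) and the standard library are available. Lean on these libraries where they do the work, as an engineer would, in place of code of your own. Each camera call takes 0.05 s, during which the arm holds its last target. There are 200 camera calls.

## Working session

There is one attempt and no reset: what is moved stays moved. The work goes in short steps, Python scripts to look and compute and a tool call to move; the robot and the scene stay as the last step left them, time stands still between calls to the robot, and variables do not carry over. Pictures are saved under pics/ and viewed, at most 10 in all, crops included, and the job is handed in when it is done.

Besides the shell and the picture viewer there is one more tool, called after "Emit:" as name([rows], argument=value, ...), one row to a line, values as JSON. drive_tool: Moves the arm, as the interface text tells. Its arguments: {"type":"object","properties":{"series":{"type":"array"},"jaw":{"type":"number"},"grip_force":{"type":"number"}},"required":["series"]}

```bash
ls; mkdir -p pics
cat > h.py <<'E'
import numpy as np, cv2
from workcell import env, viewer, order, models
def snap(c,f):
    im=viewer.read_camera(c); cv2.imwrite('pics/'+f,im[:,:,::-1]); return im
def ray(c,uv):
    i=viewer.camera_info(c); K=np.array(i["intrinsics"]);D=np.array(i["D"],float)
    p=cv2.undistortPoints(np.array([[uv]],float),K,D)[0,0]; R=np.array(i["R"]);t=np.array(i["t"])
    return -R.T@t, R.T@np.array([p[0],p[1],1])
def at(c,uv,z):
    o,d=ray(c,uv); return o+d*(z-o[2])/d[2]
def tri(a,b):
    (o1,d1),(o2,d2)=ray('top',a),ray('scene',b)
    A=[];r=[]
    for o,d in((o1,d1),(o2,d2)):
        d=d/np.linalg.norm(d);P=np.eye(3)-np.outer(d,d);A.append(P);r.append(P@o)
    return np.linalg.solve(sum(A),sum(r))
def proj(c,X):
    i=viewer.camera_info(c);r=cv2.Rodrigues(np.array(i["R"]))[0]
    return cv2.projectPoints(np.array([X],float),r,np.array(i["t"],float),np.array(i["intrinsics"]),np.array(i["D"],float))[0][0,0]
E
python3 - <<'E'
from h import *
a=snap('top','top1.png');b=snap('scene','sc1.png')
for c in('top','scene'):
    i=viewer.camera_info(c);print(c,-np.array(i['R']).T@i['t'])
    for n in('stage','saddle','carriage','knob_grip','cell_large','cell_small','needle_stand','needle_tip','logger','key_top','key'):
        print(n,[(round(d['score'],2),np.round(d['location']).tolist(),int(d['region'].sum())) for d in models.silhouettes(n,c)[:3]])
s=env.get_state();print(s)
E
```

```text
pics
top [ 0.44298266 -0.02156964  1.36763288]
stage [(0.72, [232.0, 158.0], 5047)]
saddle [(0.71, [238.0, 149.0], 3489)]
carriage [(0.84, [234.0, 155.0], 1917)]
knob_grip [(0.55, [237.0, 152.0], 2010)]
cell_large [(0.75, [235.0, 153.0], 1928)]
cell_small [(0.83, [235.0, 150.0], 2148)]
needle_stand [(0.66, [234.0, 94.0], 917), (0.41, [87.0, 208.0], 293)]
needle_tip [(0.91, [234.0, 97.0], 1028), (0.33, [87.0, 211.0], 262)]
logger [(0.85, [404.0, 244.0], 912), (0.78, [345.0, 260.0], 866), (0.66, [291.0, 234.0], 794)]
key_top [(0.64, [294.0, 242.0], 56), (0.55, [371.0, 213.0], 341), (0.51, [334.0, 207.0], 59)]
key [(0.62, [338.0, 212.0], 60), (0.55, [410.0, 248.0], 56), (0.42, [348.0, 268.0], 59)]
scene [1.08329283 0.61565576 1.03719615]
stage [(0.69, [235.0, 227.0], 5557)]
saddle [(0.96, [236.0, 228.0], 3661), (0.74, [352.0, 334.0], 1831)]
carriage [(0.61, [233.0, 225.0], 2138)]
knob_grip [(0.86, [232.0, 224.0], 2181), (0.26, [210.0, 134.0], 41)]
cell_large [(0.81, [234.0, 223.0], 2112), (0.64, [285.0, 314.0], 494), (0.4, [180.0, 255.0], 1522)]
cell_small [(0.72, [231.0, 222.0], 2036)]
[... 304 characters left out ...]
': array([-1.35659234e+00,  3.13199614e-01,  4.61095154e-02,  1.30360852e+00,
       -8.15374649e-06,  1.43118533e+00]), 'qvel': array([ 3.52585599e-03, -3.81486468e-04, -6.90274435e-06, -6.15379997e-04,
       -1.45933259e-03,  6.42293196e-04]), 'tau': array([ 1.93342989e-04, -4.80475688e+01,  2.98813123e+01,  5.50018085e-04,
       -2.13804819e-04,  2.99105956e-06]), 'tcp_pos': array([ 0.19921688, -0.53942931,  0.2423273 ]), 'orientation': array([ 4.89704232e-05,  9.84392636e-01,  1.75986180e-01, -2.25243799e-06]), 'wrist_force': array([ 0.6825298 ,  0.4982441 , -0.12336796]), 'ft_torque': array([-0.03212872,  0.00633639,  0.01329864]), 'grip_force': 0.0, 'finger_gap': 0.08525519730650696}
```

Run:
```python
import cv2
a=cv2.imread('pics/top1.png');cv2.imwrite('pics/a.png',cv2.resize(a[50:290,70:430],(800,533),interpolation=2))
b=cv2.imread('pics/sc1.png');cv2.imwrite('pics/b.png',cv2.resize(b[80:310,100:407],(800,600),interpolation=2))
```

```text
(no output)
```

View pics/a.png

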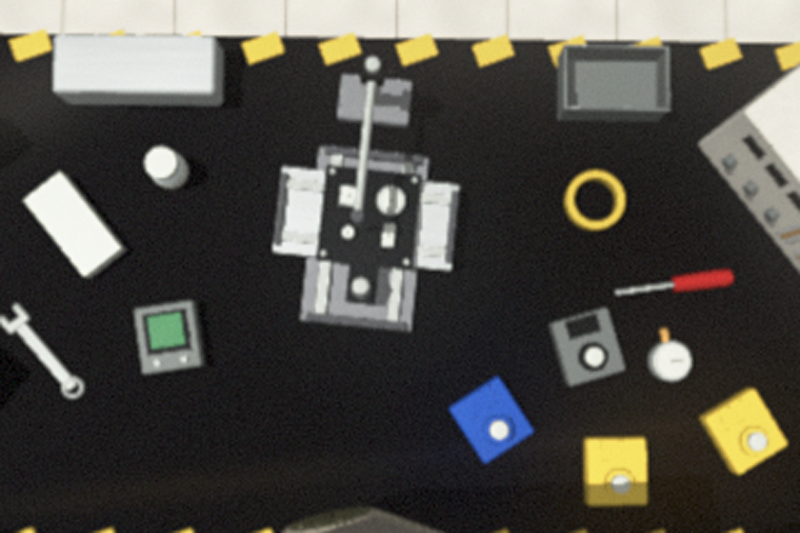

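View pics/b.png

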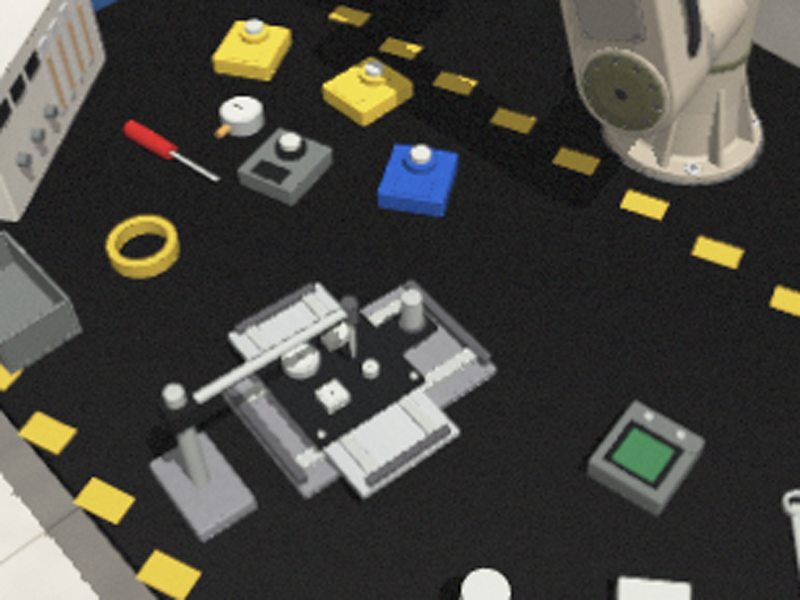

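The pictures show these crop pixels:

| Item | Top view | Scene view |
|---|---|---|
| Knob | (360,286) | (411,294) |
| Large cell | (391,201) | (300,360) |
| Small cell | (348,232) | (371,368) |
| Needle tip | ~(357,217) | (353,355) |
| Grey logger key | (594,357) | (290,142) |

The blue and yellow boxes are look-alikes.

Run:
```python
from h import *
T=lambda x,y:(70+(x+.5)*.45-.5,50+(y+.5)*240/533-.5)
S=lambda x,y:(100+(x+.5)*307/800-.5,80+(y+.5)*230/600-.5)
for n,a,b,z in(('knobtop',(360,286),(411,294),.098),('large',(391,201),(300,358),.0645),('small',(348,232),(371,366),.0645),('needle',(357,217),(353,355),.07),('key',(594,356),(290,139),.045),('screwL',(332,172),None,.053)):
    print(n,T(*a),at('top',T(*a),z),*( (at('scene',S(*b),z),tri(T(*a),S(*b))) if b else ()))
s=env.get_state();print(s['clock'])
i=viewer.camera_info('wrist');print(np.round(i['T_tool_cam'],3),i['intrinsics'])
for c,z in((( 318,147),.0),((302,318),0),((411,330),0),((428,157),0),((273,252),.03),((450,270),.03)): print(at('top',T(*c),.02))
# logger corners top
for c in((550,323),(606,308),(626,368),(570,386)): print('lg',at('top',T(*c),.03))
```

```text
knobtop (231.725, 178.50562851782365) [0.54988379 0.02291406 0.098     ] [0.54811414 0.02299875 0.098     ] [0.54930276 0.02333084 0.09928272]
large (245.675, 140.2317073170732) [ 0.67919789 -0.02083668  0.0645    ] [ 0.68161233 -0.01621346  0.0645    ] [ 0.67972334 -0.02039052  0.05883947]
small (226.32500000000002, 154.1904315196998) [0.63256177 0.04234912 0.0645    ] [0.63212285 0.0469344  0.0645    ] [0.63177492 0.04371123 0.0611713 ]
needle (230.375, 147.43621013133207) [0.65406848 0.02903099 0.07      ] [0.6389201  0.02503746 0.07      ] [0.64862177 0.03123296 0.08510701]
key (337.02500000000003, 210.02532833020638) [ 0.45139981 -0.32565737  0.045     ] [ 0.44656576 -0.32671339  0.045     ] [ 0.45032396 -0.32364128  0.04944936]
screwL (219.125, 127.17354596622889) [0.72426602 0.06748924 0.053     ]
1.2
[[-0.    -0.962 -0.273  0.069]
 [ 1.    -0.001  0.     0.001]
 [-0.    -0.273  0.962 -0.132]
 [ 0.     0.     0.     1.   ]] [[296.16550499   0.         256.80191036]
 [  0.         296.16550499 191.07950602]
 [  0.           0.           1.        ]]
[0.76985915 0.09149268 0.02      ]
[0.50720491 0.11321327 0.02      ]
[ 0.48982146 -0.05225682  0.02      ]
[ 0.75586062 -0.07724014  0.02      ]
[0.60758184 0.15830183 0.02      ]
[ 0.58178755 -0.11140019  0.02      ]
lg [ 0.50114622 -0.26246516  0.03      ]
lg [ 0.52438551 -0.34784251  0.03      ]
lg [ 0.4335548  -0.37766211  0.03      ]
lg [ 0.40606779 -0.29243575  0.03      ]
```

Emit:
drive_tool([
  [[0.39,-0.25,0,0,0,0],[0.39,-0.25,0,0,0,0],[0.39,-0.25,0,0,0,0],[0.39,-0.25,0,0,0,0],[0.39,-0.25,0,0,0,0],[0.39,-0.25,0,0,0,0],[0.39,-0.25,0,0,0,0],[0.39,-0.25,0,0,0,0],[0.39,-0.25,0,0,0,0],[0.39,-0.25,0,0,0,0],[0,0,0,0,0,0],[0,0,0,0,0,0]],
])

```text
clock: 2.7
tcp_pos: [0.534, -0.0958, 0.2421]
orientation: [0.0, 0.984, 0.176, -0.0]
wrist_force: [-1.1, -0.7, -0.0]
finger_gap: 0.0857
grip_force: 0.0
```

```bash
cat >> h.py <<'E'
from scipy.spatial.transform import Rotation as Ro
def wpose():
    s=env.get_state();q=s['orientation'];T=np.eye(4);T[:3,:3]=Ro.from_quat([q[1],q[2],q[3],q[0]]).as_matrix();T[:3,3]=s['tcp_pos']
    return T@np.array(viewer.camera_info('wrist')['T_tool_cam'])
def wray(W,uv):
    i=viewer.camera_info('wrist');p=cv2.undistortPoints(np.array([[uv]],float),np.array(i['intrinsics']),np.array(i['D'],float))[0,0]
    return W[:3,3],W[:3,:3]@np.array([p[0],p[1],1])
def wat(W,uv,z):
    o,d=wray(W,uv);return o+d*(z-o[2])/d[2]
def wproj(W,X):
    V=np.linalg.inv(W);i=viewer.camera_info('wrist')
    return cv2.projectPoints(np.array([X],float),cv2.Rodrigues(V[:3,:3])[0],V[:3,3],np.array(i['intrinsics']),np.array(i['D'],float))[0][0,0]
def wsnap(f):
    W=wpose();np.save('pics/'+f+'.npy',W);return W,snap('wrist',f+'.png')
E
python3 - <<'E'
from h import *
W,_=wsnap('w1');s=env.get_state();print(s['tcp_pos'],s['clock'],W[:3,3]);print(wproj(W,[.645,.027,.07]),wproj(W,[.55,.023,.098]))
E
```

```text
[ 0.53379083 -0.09640605  0.24221674] 2.75 [ 0.59966548 -0.07274931  0.37420105]
[171.45651087  18.64336615] [138.76859437 121.94766021]
```

View pics/w1.png

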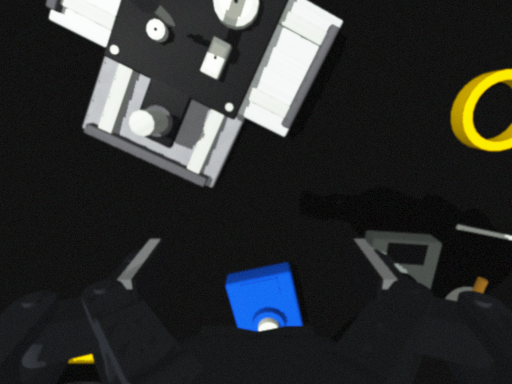

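The needle is just above the top edge. The knob top is at (142,123), the small cell's dot at (155,30) and the large cell's dot at ~(236,8). I'm moving forward and left for a better view.

Emit:
drive_tool([
  [[0.25,-0.32,0,0,0,0],[0.25,-0.32,0,0,0,0],[0.25,-0.32,0,0,0,0],[0.25,-0.32,0,0,0,0],[0,0,0,0,0,0],[0,0,0,0,0,0]],
])

```text
clock: 3.5
tcp_pos: [0.5933, 0.0883, 0.2422]
orientation: [0.0, 0.985, 0.175, -0.0]
wrist_force: [0.2, -0.2, -0.7]
finger_gap: 0.085
grip_force: 0.0
```

Run:
```python
from h import *
W,_=wsnap('w2');s=env.get_state();print(s['tcp_pos'],s['clock'],W[:3,3]);print(wproj(W,[.645,.027,.07]),wproj(W,[.55,.023,.098]))
im=cv2.imread('pics/w2.png');cv2.imwrite('pics/w2b.png',cv2.resize(im,(800,600),interpolation=2))
```

```text
[0.59327288 0.0879732  0.24232311] 3.55 [0.6589573  0.11119557 0.37432421]
[328.90411945 149.38472972] [300.99401187 242.04505802]
```

View pics/w2b.png

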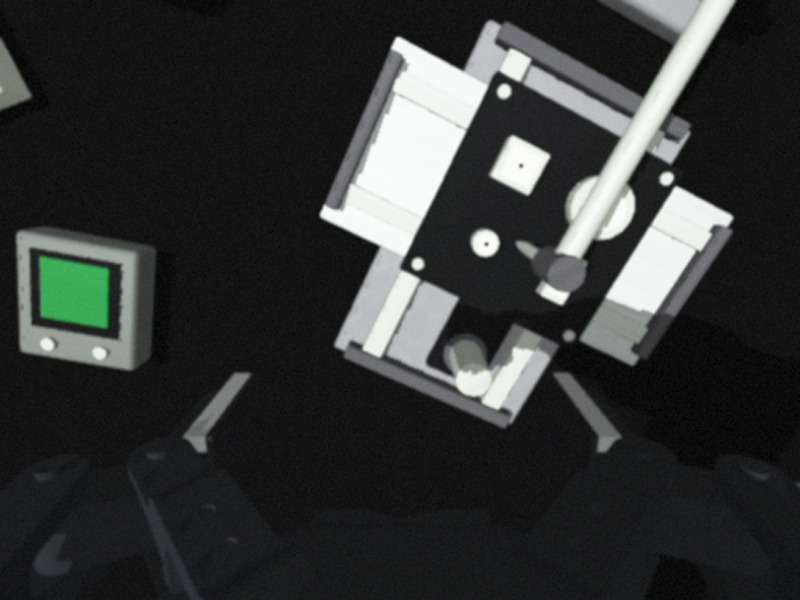

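The needle tip shows at (517,241) in the 800x600 view, the small cell's dot at (487,244), the square cell's dot at (521,166) and the knob top at (474,382).

Run:
```python
from h import *
W=np.load('pics/w2.npy');W1=np.load('pics/w1.npy')
f=lambda x,y:((x+.5)*.64-.5,(y+.5)*.64-.5)
for n,p,z in(('tip',(517,241),.07),('small',(487,244),.0645),('knob',(474,382),.098)): print(n,wat(W,f(*p),z))
for n,p,z in(('small',(155,30),.0645),('large',(236,10),.0645),('knob',(142,123),.098)): print('w1',n,wat(W1,p,z))
sc=[(c[0],c[1]) for c in ((504,91),(667,179),(569,336),(418,264))]
P=[wat(W,f(*c),.053)[:2] for c in sc];print(P, np.mean(P,0))
# fine: dark dots / tip local crop
im=cv2.imread('pics/w2.png');cv2.imwrite('pics/c.png',cv2.resize(im[130:200,285:385],None,fx=7,fy=7,interpolation=2))
```

```text
tip [0.64122541 0.02329869 0.07      ]
small [0.63210754 0.03982806 0.0645    ]
knob [0.54844153 0.01994077 0.098     ]
w1 small [0.63129341 0.04069612 0.0645    ]
w1 large [ 0.67340766 -0.02509663  0.0645    ]
w1 knob [0.55011058 0.02002989 0.098     ]
[array([0.72534047, 0.06559771]), array([ 0.71289187, -0.05880373]), array([ 0.58899254, -0.04638306]), array([0.60123082, 0.0773764 ])] [0.65711392 0.00944683]
```

View pics/c.png

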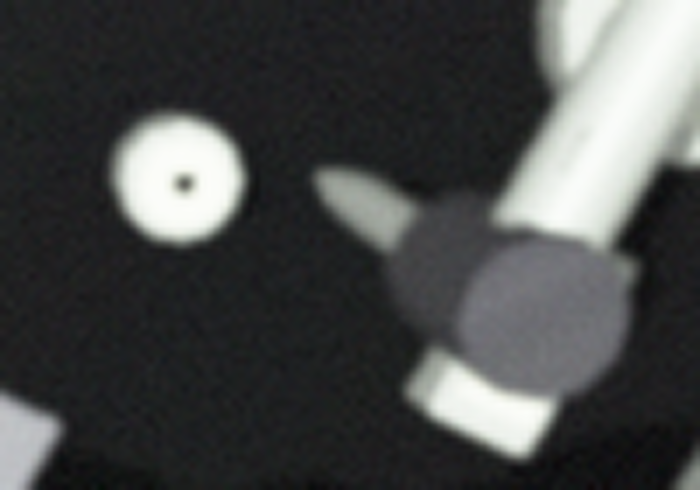

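Emit:
drive_tool([
  [[-0.27,0.2,0,0,0,0],[-0.27,0.2,0,0,0,0],[0,0,0.3,0,0,0],[0,0,0.4,0,0,0],[0,0,0.4,0,0,0],[0,0,0.3,0,0,0],[0,0,0,0,0,0]],
])

```text
clock: 4.42
tcp_pos: [0.5464, 0.0209, 0.0719]
orientation: [-0.001, 0.985, 0.175, -0.003]
wrist_force: [-0.4, 0.8, -0.1]
finger_gap: 0.0853
grip_force: 0.0
```

Emit:
drive_tool([
  [[0,0,0,0,0,0],[0,0,0,0,0,0],[0,0,0,0,0,0],[0,0,0,0,0,0],[0,0,0,0,0,0],[0,0,0,0,0,0]],
], jaw=-1, grip_force=40)

```text
clock: 5.18
tcp_pos: [0.5503, 0.0223, 0.0756]
orientation: [0.0, 0.984, 0.176, 0.001]
wrist_force: [-0.6, -0.6, 6.5]
finger_gap: 0.023
grip_force: 38.9
```

Run:
```python
from h import *
W,im=wsnap('w3');s=env.get_state();print(s['tcp_pos'],s['clock'],s['wrist_force'],s['finger_gap'])
cv2.imwrite('pics/w3b.png',cv2.resize(im[:,:,::-1],(800,600),interpolation=2))
```

```text
[0.55030219 0.02228339 0.07557631] 5.225 [-0.77640912 -0.12121668  6.34381547] 0.023219780023882027
```

View pics/w3b.png

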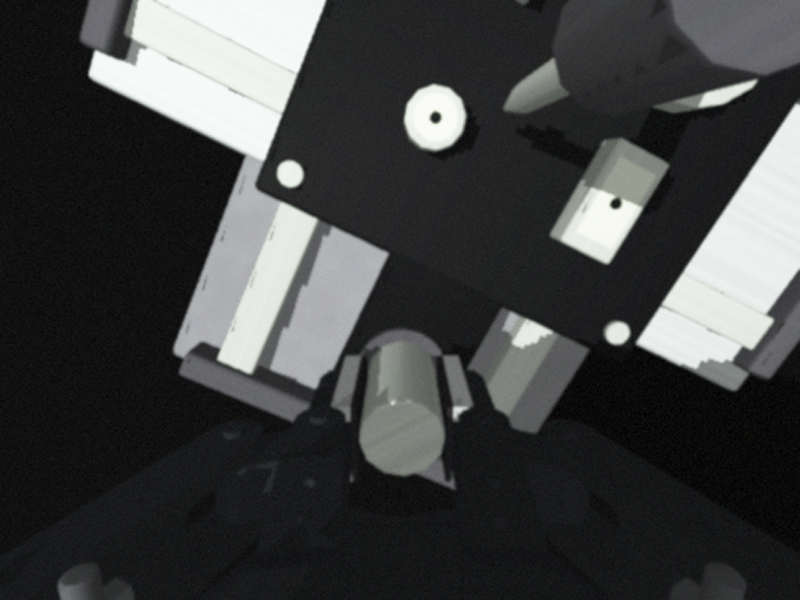

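The knob is gripped. In this close view the tip is at (506,109), the small cell's dot at (435,117), and the screws at (290,174) and (617,333).

Run:
```python
from h import *
W=np.load('pics/w3.npy')
f=lambda x,y:((x+.5)*.64-.5,(y+.5)*.64-.5)
tip=wat(W,f(505,110),.07);sm=wat(W,f(435,117),.0645);ob=wat(W,f(616,203),.0645)
a=wat(W,f(290,174),.053);b=wat(W,f(617,333),.053)
print(tip,sm,ob,a,b)
# same dot/tip offset recomputed from w2
W2=np.load('pics/w2.npy');t2=wat(W2,(329.4,154.1),.07);s2=wat(W2,(310.8,155.5),.0645);print('off w2',t2-s2,'off w3',tip-sm,t2)
y=a-b;th=np.arctan2(-y[0],y[1]);k=env.get_state()['tcp_pos'];print('yaw',th,np.hypot(*y[:2]))
R=np.array([[np.cos(th),-np.sin(th)],[np.sin(th),np.cos(th)]])
lg=sm[:2]+R@[.054,-.058];knob=sm[:2]-R@[.08,.028];print('large',lg,'knob est',knob,'tcp',k)
for n,p in(('L',lg),('S',sm[:2])): print(n,'move',tip[:2]-p,'stage',R.T@(tip[:2]-p))
```

```text
[0.64014699 0.02354296 0.07      ] [0.63240813 0.04092083 0.0645    ] [ 0.62864164 -0.01954586  0.0645    ] [0.60154924 0.07819344 0.053     ] [ 0.58934191 -0.04608621  0.053     ]
off w2 [ 0.008405   -0.01617861  0.0055    ] off w3 [ 0.00773886 -0.01737787  0.0055    ] [0.64072685 0.02453928 0.07      ]
yaw -0.09791062808386863 0.12487773203622428
large [ 0.68047976 -0.02208011] knob est [0.55005417 0.02087528] tcp [0.55030219 0.02228339 0.07557631]
L move [-0.04033277  0.04562307] stage [-0.04459945  0.04146186]
S move [ 0.00773886 -0.01737787] stage [ 0.00940055 -0.01653814]
```

Emit:
drive_tool([
  [[-0.02,-0.06,0,0,0,0],[-0.05,-0.12,0,0,0,0],[-0.05,-0.12,0,0,0,0],[-0.04,-0.12,0,0,0,0],[-0.02,-0.06,0,0,0,0],[0,0,0,0,0,0],[0,0,0,0,0,0],[0,0,0,0,0,0]],
])

```text
clock: 6.22
tcp_pos: [0.5095, 0.0699, 0.0756]
orientation: [-0.0, 0.984, 0.176, 0.001]
wrist_force: [-1.1, 2.5, 9.5]
finger_gap: 0.0229
grip_force: 40.2
```

Run:
```python
from h import *
W,im=wsnap('w4');s=env.get_state();print(s['tcp_pos'],s['clock'],s['wrist_force'],s['finger_gap'])
print('tip',wproj(W,[.6405,.024,.07])*800/512)
cv2.imwrite('pics/w4b.png',cv2.resize(im[:,:,::-1],(800,600),interpolation=2))
```

```text
[0.50948004 0.06991031 0.07555539] 6.275 [-1.26931672  0.47909513 10.12628769] 0.02274776396410094
tip [734.00082999  17.62908885]
```

View pics/w4b.png

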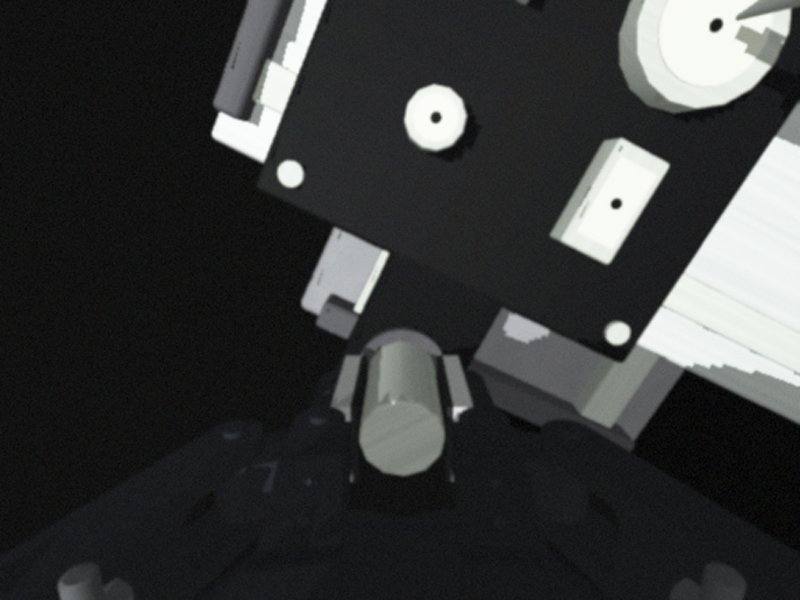

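The large cell's dot is at (716,25) and the tip at about (738,18), both in view. I'll compute the remaining offset.

Run:
```python
from h import *
W=np.load('pics/w4.npy');W3=np.load('pics/w3.npy')
f=lambda x,y:((x+.5)*.64-.5,(y+.5)*.64-.5)
tip=wat(W,f(737,18),.07);l=wat(W,f(716,25),.0645);print(tip,l,tip-l,'TCP move',W[:3,3]-W3[:3,3])
sm=wat(W,f(435,117),.0645);d=tip-sm;th=-.0979;print(d, np.array([[np.cos(th),np.sin(th)],[-np.sin(th),np.cos(th)]])@d[:2])
```

```text
[0.64072279 0.02332361 0.07      ] [0.63994129 0.02501035 0.0645    ] [ 0.0007815  -0.00168674  0.0055    ] TCP move [-4.08093439e-02  4.75037375e-02 -5.30724441e-06]
[ 0.04918463 -0.06534134  0.0055    ] [ 0.05533582 -0.06022097]
```

Emit:
drive_tool([
  [[0,0.016,0,0,0,0],[0,0,0,0,0,0],[0,0,0,0,0,0]],
])

```text
clock: 6.65
tcp_pos: [0.5103, 0.0679, 0.0755]
orientation: [-0.0, 0.984, 0.176, 0.001]
wrist_force: [-1.9, 1.4, 8.9]
finger_gap: 0.023
grip_force: 40.1
```

Emit:
drive_tool([
  [[0,0,0,0,0,0],[0,0,0,0,0,0],[0,0,0,0,0,0],[0,0,0,0,0,0],[0,0,0,0,0,0]],
], jaw=1)

```text
clock: 7.28
tcp_pos: [0.5098, 0.0671, 0.0741]
orientation: [-0.0, 0.984, 0.176, -0.0]
wrist_force: [-1.0, -0.4, -0.8]
finger_gap: 0.0852
grip_force: 0.0
```

Run:
```python
from h import *
W,im=wsnap('w5');s=env.get_state();print(s['tcp_pos'],s['clock'],s['wrist_force'],s['finger_gap'])
# dark dot in each frame: large cell & tip
g=cv2.cvtColor(im,cv2.COLOR_RGB2GRAY)
cv2.imwrite('pics/w5b.png',cv2.resize(im[0:80,380:512,::-1],None,fx=6,fy=6,interpolation=2))
```

```text
[0.50987503 0.06699496 0.07417952] 7.325 [-0.28199763  0.43604739 -0.99438218] 0.08572383015489785
```

View pics/w5b.png

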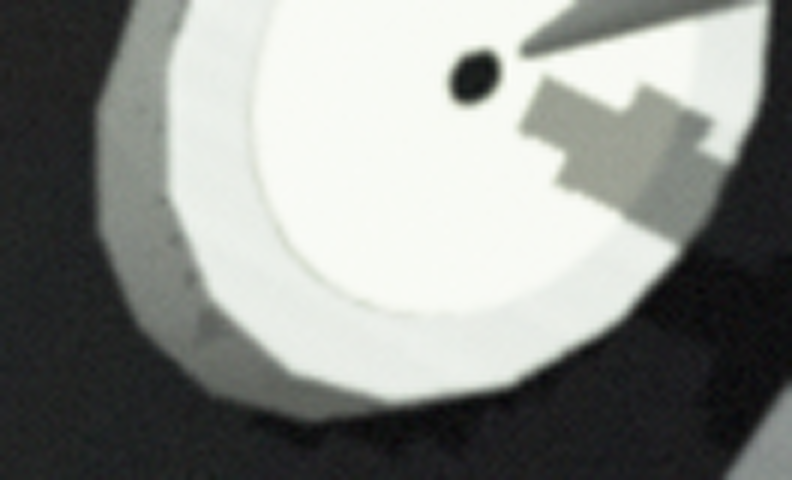

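The dot is at (459,12.5) and the tip at about (466.5,8.5).

Run:
```python
from h import *
W=np.load('pics/w5.npy')
t=wat(W,(466.5,8.3),.07);l=wat(W,(458.8,12.3),.0645);print(t-l,t)
```

```text
[-0.00024105  0.00043879  0.0055    ] [0.64046599 0.02363265 0.07      ]
```

Emit:
drive_tool([
  [[0,0,-0.3,0,0,0],[0,0,-0.45,0,0,0],[0,0,-0.4,0,0,0],[-0.24,0.36,0,0,0,0],[-0.24,0.36,0,0,0,0],[-0.24,0.36,0,0,0,0],[-0.24,0.36,0,0,0,0],[-0.24,0.36,0,0,0,0],[-0.24,0.36,0,0,0,0],[-0.24,0.36,0,0,0,0],[-0.24,0.36,0,0,0,0],[0,0,0,0,0,0],[0,0,0,0,0,0]],
], jaw=-1)

```text
clock: 8.95
tcp_pos: [0.4132, -0.3366, 0.212]
orientation: [-0.001, 0.984, 0.176, -0.0]
wrist_force: [-0.5, 0.8, -0.3]
finger_gap: 0.0003
grip_force: 0.0
```

Run:
```python
from h import *
W,im=wsnap('w6');s=env.get_state();print(s['tcp_pos'],s['clock'],s['finger_gap'])
p=wproj(W,[.450,-.3245,.0495]);print(p)
g=cv2.cvtColor(im,cv2.COLOR_RGB2GRAY)
n,l,st,c=cv2.connectedComponentsWithStats((g>150).astype('uint8'))
for k in range(1,n):
    if st[k,4]>60: print(st[k],c[k])
a=tuple(int(v) for v in p);x0=max(a[0]-110,0);y0=max(a[1]-100,0)
cv2.imwrite('pics/w6b.png',cv2.resize(im[y0:y0+200,x0:x0+220,::-1],None,fx=3,fy=3));print(x0,y0)
```

```text
[ 0.41344889 -0.33605025  0.21214667] 9.0 0.00028790198636935915
[257.03775144 139.44036895]
[330  56  87  26 674] [372.56231454  68.35014837]
[ 217   68   91  104 5538] [259.6025641  121.43806428]
[  43  120  104  100 6122] [ 94.7804639 168.1305129]
[245 125  30  30 701] [259.56776034 139.52924394]
[ 330  135   61   72 2807] [360.75952975 176.11293196]
[241 228  13  41 393] [247.64631043 245.50636132]
[261 228  12  41 388] [265.95103093 245.79381443]
[204 230  34  47 749] [218.3271028  252.68891856]
[ 361  241   86   80 4652] [410.00924334 275.30202064]
[  0 264  16  23 302] [  6.17549669 275.84768212]
[ 59 291  46  23 921] [ 80.48425624 301.22258415]
[251 307  12  19 194] [256.74742268 315.85051546]
[148 318  22  16 195] [156.93333333 323.74358974]
[  0 334   9  23 124] [  2.82258065 346.60483871]
[ 65 361  18  23 292] [ 72.93150685 373.08219178]
147 39
```

Emit:
drive_tool([
  [[0.324,0.037,0,0,0,0],[0,0,0.4,0,0,0],[0,0,0.4,0,0,0],[0,0,0.3,0,0,0],[0,0,0.06,0,0,0],[0,0,0,0,0,0],[0,0,0,0,0,0],[0,0,0,0,0,0]],
])

```text
clock: 10.0
tcp_pos: [0.4524, -0.3284, 0.0747]
orientation: [0.001, 0.984, 0.176, 0.001]
wrist_force: [0.3, 0.9, 0.0]
finger_gap: -0.0001
grip_force: 0.0
```

Emit:
drive_tool([
  [[0,0,0.02,0,0,0],[0,0,0.02,0,0,0],[0,0,0,0,0,0],[0,0,0,0,0,0]],
])

```text
clock: 10.5
tcp_pos: [0.4515, -0.3276, 0.0682]
orientation: [-0.0, 0.984, 0.176, -0.0]
wrist_force: [0.4, 0.1, -0.7]
finger_gap: -0.0001
grip_force: 0.0
```

Emit:
drive_tool([
  [[0,0,0.02,0,0,0],[0,0,0.02,0,0,0],[0,0,0,0,0,0],[0,0,0,0,0,0]],
])

```text
clock: 11.0
tcp_pos: [0.4515, -0.3276, 0.0634]
orientation: [-0.0, 0.984, 0.176, -0.0]
wrist_force: [0.7, -0.0, 0.4]
finger_gap: 0.0001
grip_force: 0.0
```

Emit:
drive_tool([
  [[0,0,0.02,0,0,0],[0,0,0.01,0,0,0],[0,0,0,0,0,0]],
])

```text
clock: 11.38
tcp_pos: [0.4517, -0.3278, 0.0601]
orientation: [0.0, 0.984, 0.176, 0.0]
wrist_force: [-0.2, -0.3, 2.5]
finger_gap: 0.0001
grip_force: 1.5
```

Emit:
drive_tool([
  [[0,0,0.02,0,0,0],[0,0,0,0,0,0]],
])

```text
clock: 11.62
tcp_pos: [0.4517, -0.3278, 0.0576]
orientation: [0.0, 0.984, 0.176, 0.0]
wrist_force: [-0.2, -0.1, 4.5]
finger_gap: 0.0005
grip_force: 2.2
```

Emit:
drive_tool([
  [[0,0,0.02,0,0,0],[0,0,0,0,0,0]],
])

```text
clock: 11.88
tcp_pos: [0.4517, -0.3278, 0.0569]
orientation: [0.001, 0.984, 0.176, 0.0]
wrist_force: [-3.2, 3.7, 15.2]
finger_gap: 0.0005
grip_force: 7.9
```

Emit:
drive_tool([
  [[0,0,-0.1,0,0,0],[0,0,-0.4,0,0,0],[0,0,-0.4,0,0,0],[0,0,-0.4,0,0,0],[0,0,0,0,0,0]],
])

```text
clock: 12.5
tcp_pos: [0.4533, -0.3293, 0.2153]
orientation: [0.003, 0.984, 0.176, 0.002]
wrist_force: [-0.8, -0.8, -1.4]
finger_gap: 0.0
grip_force: 0.0
```

Emit:
drive_tool([
  [[0.2,-0.365,0,0,0,0],[0.2,-0.365,0,0,0,0],[0.2,-0.365,0,0,0,0],[0.2,-0.365,0,0,0,0],[0.2,-0.365,0,0,0,0],[0.2,-0.365,0,0,0,0],[0.2,-0.365,0,0,0,0],[0.2,-0.365,0,0,0,0],[0,0,0,0,0,0],[0,0,0.4,0,0,0],[0,0,0.4,0,0,0],[0,0,0.32,0,0,0],[0,0,0,0,0,0],[0,0,0,0,0,0]],
], jaw=1)

```text
clock: 14.25
tcp_pos: [0.5107, 0.0669, 0.0775]
orientation: [0.0, 0.984, 0.176, 0.0]
wrist_force: [-0.2, -0.5, 1.6]
finger_gap: 0.0856
grip_force: 0.0
```

Emit:
drive_tool([
  [[0,0,0.025,0,0,0],[0,0,0,0,0,0],[0,0,0,0,0,0],[0,0,0,0,0,0],[0,0,0,0,0,0],[0,0,0,0,0,0],[0,0,0,0,0,0]],
], jaw=-1)

```text
clock: 15.12
tcp_pos: [0.5107, 0.0677, 0.0744]
orientation: [0.0, 0.984, 0.176, 0.001]
wrist_force: [-1.0, 0.3, 6.2]
finger_gap: 0.0229
grip_force: 39.0
```

Emit:
drive_tool([
  [[0.02,0.065,0,0,0,0],[0.04,0.125,0,0,0,0],[0.04,0.125,0,0,0,0],[0.04,0.13,0,0,0,0],[0.034,0.125,0,0,0,0],[0.02,0.064,0,0,0,0],[0,0,0,0,0,0],[0,0,0,0,0,0],[0,0,0,0,0,0]],
])

```text
clock: 16.25
tcp_pos: [0.5593, 0.0041, 0.0744]
orientation: [0.001, 0.984, 0.176, 0.001]
wrist_force: [0.9, -1.9, 5.4]
finger_gap: 0.0229
grip_force: 39.5
```

Run:
```python
from h import *
W,im=wsnap('w7');s=env.get_state();print(s['tcp_pos'],s['clock'],s['wrist_force'],s['finger_gap'])
p=wproj(W,[.6405,.0236,.0645]);print('expected tip',p)
x0=int(p[0])-60;y0=max(int(p[1])-45,0);cv2.imwrite('pics/w7b.png',cv2.resize(im[y0:y0+90,x0:x0+120,::-1],None,fx=6,fy=6,interpolation=2));print(x0,y0)
```

```text
[0.55933011 0.00407535 0.07439101] 16.3 [ 0.7209286  -1.74472199  4.62176553] 0.022959043793309767
expected tip [275.79597753  75.6834667 ]
215 30
```

View pics/w7b.png

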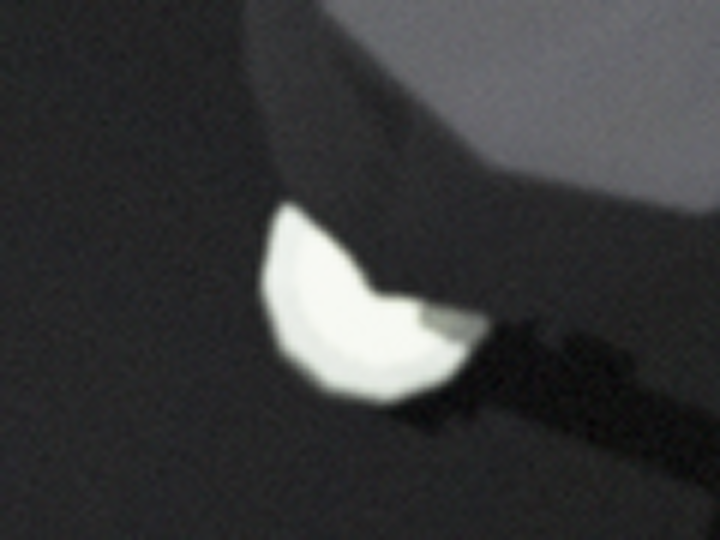

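The needle tip at (277,78.7) covers the small cell's dot. The cell outline gives its centre at about (278.5,77.3).

Run:
```python
from h import *
W=np.load('pics/w7.npy')
t=wat(W,(276.9,78.5),.07);l=wat(W,(278.4,77.),.0645);print(t,l,t-l)
W3=np.load('pics/w3.npy');print(wat(W3,(277.9,74.7),.0645)-W3[:3,3]+W[:3,3])
```

```text
[0.6389902  0.02287465 0.07      ] [0.64038975 0.02230221 0.0645    ] [-0.00139955  0.00057245  0.0055    ]
[0.64136935 0.0228855  0.06325908]
```

Emit:
drive_tool([
  [[-0.004,-0.006,0,0,0,0],[0,0,0,0,0,0],[0,0,0,0,0,0]],
])

```text
clock: 16.68
tcp_pos: [0.5585, 0.0047, 0.0744]
orientation: [0.001, 0.984, 0.176, 0.001]
wrist_force: [0.9, -2.2, 5.9]
finger_gap: 0.023
grip_force: 39.5
```

Emit:
drive_tool([
  [[0,0,0,0,0,0],[0,0,0,0,0,0],[0,0,0,0,0,0],[0,0,0,0,0,0],[0,0,0,0,0,0]],
], jaw=1)

```text
clock: 17.3
tcp_pos: [0.5576, 0.0048, 0.0736]
orientation: [-0.0, 0.984, 0.176, -0.0]
wrist_force: [-0.4, 0.0, 0.7]
finger_gap: 0.0852
grip_force: 0.0
```

Emit:
drive_tool([
  [[0,0,-0.3,0,0,0],[0,0,-0.45,0,0,0],[0,0,-0.42,0,0,0],[-0.256,0.327,0,0,0,0],[-0.256,0.327,0,0,0,0],[-0.256,0.327,0,0,0,0],[-0.256,0.327,0,0,0,0],[-0.256,0.327,0,0,0,0],[-0.256,0.327,0,0,0,0],[-0.256,0.327,0,0,0,0],[0,0,0,0,0,0],[0,0,0,0,0,0]],
], jaw=-1)

```text
clock: 18.8
tcp_pos: [0.451, -0.3271, 0.2139]
orientation: [-0.0, 0.984, 0.176, -0.0]
wrist_force: [-0.8, 0.8, 0.1]
finger_gap: 0.0001
grip_force: 0.0
```

Emit:
drive_tool([
  [[0,0,0.4,0,0,0],[0,0,0.4,0,0,0],[0,0,0.35,0,0,0],[0,0,0.08,0,0,0],[0,0,0.02,0,0,0],[0,0,0,0,0,0],[0,0,0,0,0,0]],
])

```text
clock: 19.68
tcp_pos: [0.4522, -0.3282, 0.0658]
orientation: [0.001, 0.984, 0.176, 0.001]
wrist_force: [0.8, -0.9, 0.5]
finger_gap: -0.0002
grip_force: 0.0
```

Emit:
drive_tool([
  [[0,0,0.02,0,0,0],[0,0,0.015,0,0,0],[0,0,0,0,0,0]],
])

```text
clock: 20.05
tcp_pos: [0.4518, -0.3281, 0.0604]
orientation: [0.001, 0.984, 0.176, 0.001]
wrist_force: [1.6, -1.5, 2.9]
finger_gap: 0.0004
grip_force: 1.4
```

Emit:
drive_tool([
  [[0,0,0.02,0,0,0],[0,0,0,0,0,0]],
])

```text
clock: 20.3
tcp_pos: [0.4518, -0.3281, 0.0579]
orientation: [0.001, 0.984, 0.176, 0.001]
wrist_force: [2.3, -1.5, 4.1]
finger_gap: -0.0003
grip_force: 2.2
```

Emit:
drive_tool([
  [[0,0,0.015,0,0,0],[0,0,0,0,0,0],[0,0,0,0,0,0]],
])

```text
clock: 20.68
tcp_pos: [0.4518, -0.3281, 0.057]
orientation: [0.001, 0.984, 0.176, 0.001]
wrist_force: [-0.1, -0.3, 10.6]
finger_gap: 0.0001
grip_force: 5.3
```

Emit:
drive_tool([
  [[0,0,-0.1,0,0,0],[0,0,-0.4,0,0,0],[0,0,-0.4,0,0,0],[0,0,-0.4,0,0,0],[0,0,0,0,0,0]],
])

```text
clock: 21.3
tcp_pos: [0.4521, -0.3282, 0.2155]
orientation: [0.002, 0.984, 0.176, 0.001]
wrist_force: [-0.1, 0.2, 0.0]
finger_gap: -0.0001
grip_force: 0.0
```

Emit:
drive_tool([
  [[0.256,-0.327,0,0,0,0],[0.256,-0.327,0,0,0,0],[0.256,-0.327,0,0,0,0],[0.256,-0.327,0,0,0,0],[0.256,-0.327,0,0,0,0],[0.256,-0.327,0,0,0,0],[0.256,-0.327,0,0,0,0],[0,0,0,0,0,0],[0,0,0.4,0,0,0],[0,0,0.4,0,0,0],[0,0,0.35,0,0,0],[0,0,0,0,0,0],[0,0,0,0,0,0]],
], jaw=1)

```text
clock: 22.92
tcp_pos: [0.5579, 0.0041, 0.0745]
orientation: [0.0, 0.984, 0.176, -0.0]
wrist_force: [-0.3, 0.5, 0.9]
finger_gap: 0.0854
grip_force: 0.0
```

Emit:
drive_tool([
  [[0,0,0,0,0,0],[0,0,0,0,0,0],[0,0,0,0,0,0],[0,0,0,0,0,0],[0,0,0,0,0,0],[0,0,0,0,0,0]],
], jaw=-1)

```text
clock: 23.68
tcp_pos: [0.5582, 0.0047, 0.0744]
orientation: [0.0, 0.984, 0.176, 0.001]
wrist_force: [-1.6, -0.5, 5.2]
finger_gap: 0.0229
grip_force: 39.0
```

Emit:
drive_tool([
  [[-0.112,-0.055,0,0,0,0],[-0.112,-0.055,0,0,0,0],[-0.112,-0.055,0,0,0,0],[-0.112,-0.055,0,0,0,0],[0,0,0,0,0,0]],
])

```text
clock: 24.3
tcp_pos: [0.4965, 0.011, 0.0744]
orientation: [0.0, 0.984, 0.176, -0.0]
wrist_force: [-1.7, -0.6, 9.2]
finger_gap: 0.0231
grip_force: 41.7
```

Emit:
drive_tool([
  [[-0.03,-0.015,0,0,0,0],[-0.03,-0.015,0,0,0,0],[-0.03,-0.015,0,0,0,0],[-0.03,-0.015,0,0,0,0],[0,0,0,0,0,0]],
])

```text
clock: 24.92
tcp_pos: [0.4817, 0.0126, 0.0744]
orientation: [0.0, 0.984, 0.176, 0.0]
wrist_force: [-0.4, -0.4, 8.5]
finger_gap: 0.0227
grip_force: 41.7
```

Emit:
drive_tool([
  [[-0.02,-0.01,0,0,0,0],[-0.02,-0.01,0,0,0,0],[0,0,0,0,0,0]],
])

```text
clock: 25.3
tcp_pos: [0.4766, 0.0131, 0.0744]
orientation: [0.0, 0.984, 0.176, 0.0]
wrist_force: [-0.6, -1.3, 7.4]
finger_gap: 0.0229
grip_force: 41.6
```

Emit:
drive_tool([
  [[-0.04,0.08,0,0,0,0],[-0.04,0.08,0,0,0,0],[0,0,0,0,0,0]],
])

```text
clock: 25.68
tcp_pos: [0.4745, -0.0085, 0.0744]
orientation: [0.0, 0.984, 0.176, 0.001]
wrist_force: [0.4, -1.3, 8.7]
finger_gap: 0.0229
grip_force: 41.6
```

Emit:
drive_tool([
  [[-0.02,-0.01,0,0,0,0],[0,0,0,0,0,0]],
])

```text
clock: 25.92
tcp_pos: [0.474, -0.0083, 0.0745]
orientation: [0.001, 0.984, 0.176, 0.003]
wrist_force: [7.3, -1.9, 0.4]
finger_gap: 0.023
grip_force: 40.7
```

Emit:
drive_tool([
  [[-0.02,-0.01,0,0,0,0],[0,0,0,0,0,0]],
])

```text
clock: 26.18
tcp_pos: [0.474, -0.0083, 0.0745]
orientation: [0.001, 0.984, 0.176, 0.005]
wrist_force: [14.9, -3.2, -7.5]
finger_gap: 0.0227
grip_force: 40.2
```

Emit:
drive_tool([
  [[-0.02,0.04,0,0,0,0],[0,0,0,0,0,0]],
])

```text
clock: 26.42
tcp_pos: [0.4735, -0.0136, 0.0745]
orientation: [0.001, 0.984, 0.176, 0.005]
wrist_force: [14.7, -1.7, -6.4]
finger_gap: 0.0229
grip_force: 40.4
```

The x stop is reached (15 N), and the carriage continues in -y. I'll back the x push off by 4 mm of command later.

Emit:
drive_tool([
  [[-0.02,0.04,0,0,0,0],[-0.02,0.04,0,0,0,0],[0,0,0,0,0,0]],
])

```text
clock: 26.8
tcp_pos: [0.4732, -0.0163, 0.0745]
orientation: [-0.007, 0.984, 0.178, 0.008]
wrist_force: [22.0, 31.7, -8.1]
finger_gap: 0.0229
grip_force: 41.9
```

Emit:
drive_tool([
  [[-0.02,0.04,0,0,0,0],[0,0,0,0,0,0]],
])

```text
clock: 27.05
tcp_pos: [0.472, -0.0169, 0.0745]
orientation: [-0.012, 0.984, 0.18, 0.009]
wrist_force: [20.8, 48.2, -2.3]
finger_gap: 0.023
grip_force: 45.0
```

Emit:
drive_tool([
  [[0.03,-0.03,0,0,0,0],[0.03,-0.03,0,0,0,0],[0,0,0,0,0,0],[0,0,0,0,0,0]],
])

```text
clock: 27.55
tcp_pos: [0.4721, -0.0165, 0.0743]
orientation: [-0.003, 0.984, 0.177, 0.002]
wrist_force: [5.9, 10.5, 5.0]
finger_gap: 0.0232
grip_force: 42.2
```

Both axes are still lightly loaded against the stops. I'll release the knob, rise and check.

Emit:
drive_tool([
  [[0,0,0,0,0,0],[0,0,0,0,0,0],[0,0,0,0,0,0],[0,0,0,0,0,0],[0,0,0,0,0,0]],
], jaw=1)

```text
clock: 28.18
tcp_pos: [0.4709, -0.0197, 0.0736]
orientation: [0.0, 0.984, 0.176, -0.0]
wrist_force: [-0.9, 0.6, -0.8]
finger_gap: 0.0854
grip_force: 0.0
```

Emit:
drive_tool([
  [[0,0,-0.2,0,0,0],[0,0,-0.4,0,0,0],[0,0,-0.4,0,0,0],[0,0,-0.3,0,0,0],[0,0,0,0,0,0],[0,0,0,0,0,0]],
])

```text
clock: 28.92
tcp_pos: [0.4707, -0.0196, 0.2291]
orientation: [-0.0, 0.984, 0.176, -0.0]
wrist_force: [0.0, 0.1, -0.5]
finger_gap: 0.0856
grip_force: 0.0
```

Run:
```python
from h import *
W,im=wsnap('w8');s=env.get_state();print(s['tcp_pos'],s['clock'],s['wrist_force'])
# white dots: knob at expected px
k=np.array([.4725,-.0165,.098]);p=wproj(W,k);print('exp knob',p)
g=cv2.cvtColor(im,cv2.COLOR_RGB2GRAY)
n,l,st,c=cv2.connectedComponentsWithStats((g>140).astype('uint8'))
for i in range(1,n):
    if 40<st[i,4]<2500 and max(st[i,2:4])<55: print(st[i],c[i],'z.0645',wat(W,c[i],.0645)[:2],'z.053',wat(W,c[i],.053)[:2])
th=-.098;R=np.array([[np.cos(th),-np.sin(th)],[np.sin(th),np.cos(th)]])
print('exp small',k[:2]+R@[.08,.028],'screws',[k[:2]+R@[.108+a,b] for a in(-.0624,.0624) for b in(-.0624,.0624)])
```

```text
[ 0.47034718 -0.019469    0.22853006] 28.975 [ 0.3993178   1.13825096 -0.2550303 ]
exp knob [253.01786539 182.63719592]
[352   0  20  12 157] [361.60509554   4.34394904] z.0645 [ 0.64931524 -0.05325624] z.053 [ 0.65369282 -0.05545064]
[ 267    6   41   45 1089] [286.76584022  28.04683196] z.0645 [0.60937997 0.00157954] z.053 [0.61220962 0.00151063]
[ 323   36   46   49 1754] [345.98118586  60.37913341] z.0645 [ 0.60339509 -0.05968727] z.053 [ 0.60599276 -0.06213093]
[388  37  10   9  68] [392.5  41. ] z.0645 [ 0.63255235 -0.09235342] z.053 [ 0.63628018 -0.09606326]
[396  51   8   9  50] [399.8  55. ] z.0645 [ 0.62444463 -0.10406094] z.053 [ 0.6278582  -0.10822457]
[255  78  19  20 295] [264.2779661   87.55254237] z.0645 [0.55522987 0.0027626 ] z.053 [0.55596061 0.00273955]
[305  94  32  40 697] [320.35007174 113.60832138] z.0645 [ 0.55168634 -0.05659423] z.053 [ 0.55227973 -0.05891801]
[215 101   8   9  59] [218.47457627 105.06779661] z.0645 [0.52511758 0.03846589] z.053 [0.52468114 0.03982673]
[323 155   9   8  49] [327.08163265 158.89795918] z.0645 [ 0.51345395 -0.08072543] z.053 [ 0.51256542 -0.08398455]
[336 158   8   9  47] [339.53191489 161.68085106] z.0645 [ 0.51520125 -0.09369424] z.053 [ 0.51438044 -0.09745605]
[242 169  25  26 516] [253.66860465 181.57751938] z.0645 [ 0.46566134 -0.01927124] z.053 [ 0.46292032 -0.02014834]
[485 269  21  18 286] [494.82167832 277.97902098] z.0645 [ 0.45446544 -0.31301286] z.053 [ 0.45129046 -0.32527567]
[333 303  24  23 421] [343.7719715  314.47743468] z.0645 [ 0.35082915 -0.1742696 ] z.053 [ 0.34363713 -0.18115458]
[443 370  15  14 129] [449.91472868 377.25581395] z.0645 [ 0.312926   -0.33768516] z.053 [ 0.30426482 -0.35090429]
exp small [0.55485576 0.00353819] screws [array([ 0.51177579, -0.08306225]), array([0.52398662, 0.04113894]), array([ 0.63597698, -0.09527308]), array([0.64818781, 0.02892811])]
```

```bash
python3 -c "
from workcell import order
print(order.hand_in())"
```

```text
the job is handed in; nothing more can be done
None
```

I measured the large and then the small cell to within about 1.5 mm of the needle, pressed the key fully down each time at 15 N or less, parked the carriage against both home stops, and handed the job in at about 29 s; no verdict came back.

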